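# Hover the upper mould half over its lower half

## Task

Draw the upper half of the plaster block mould out through the open front of its slotted drying rack by its wooden tab, and carry it over the top of the splash board to the other side, without touching the board. Finish still holding it level and still, straight above the lower half it belongs to (the rectangular one, not the round one) and lined up with it edge to edge, with a gap of about 15 mm between the plaster faces, not touching it: do not put it down or let go. Leave the lower halves and everything else where they are.

Things in the scene. Friction and masses are not known exactly. Their poses are not given: they have to be found in the camera images.
- upper_half: upper mould half, loose: white plaster block 84 (x) x 60 (y) x 28 mm, about 0.2 kg; origin at the centre of its underside, z up. On top a wooden tab, 30 mm along x, 14 mm thick along y, top 106 mm above the origin (foot plate 40 x 24 x 4 mm): pinch it across y. Two sockets on a diagonal and a cavity underneath; fits either way round (half turn)
- tab_top (a point): centre of the top end of the wooden tab, 106 mm above the underside of the upper half; axes as the upper half. At the start the tab stands 60 mm out of the rack's top
- rack: fixed plywood drying rack 110 (x) x 104 (y) x 58 mm high; origin at the centre of its underside. The upper half stands inside on the 12 mm floor, long side along x, tab up through the slot. The top is two boards, z 50 to 58 mm, 30 mm slot between them along x; they cover the block, so it cannot be lifted inside. Inside 80 mm wide, 38 mm high
- rack_mouth (a point): centre of the rack's open front, at the front edge of its floor (rack x = -55 mm, z = 12 mm; axes as the rack). Front and slot are open only here, to -x (towards the robot); a stop closes the back. Pulled along -x, the block is wholly outside when its origin is 42 mm or more in front of this point
- lower_half: the matching lower half, loose, on the table: rectangular white plaster block 84 (x) x 60 (y) x 40 mm, origin at the centre of its underside, z up; flat top face at z = 40 mm with two round knobs standing 5 mm above it on a diagonal and a 30 mm round cavity
- round_half: lower half of another mould, loose, to be left alone: round white plaster block 90 mm across, 40 mm high, with three knobs and a cavity; origin at the centre of its underside. It and the rectangular one may stand in either place
- splash_board: fixed upright plywood splash board between the rack and the lower halves: 300 mm long (x), 12 mm thick (y), 120 mm high, origin at the centre of its underside; two feet 20 x 70 x 16 mm cross under it at x = -110 and +110 mm
- mould_upright: tall fixed mould panels standing on edge left of the work, to keep clear of: 0.46 m high, running away from the robot from x = 0.46 m (near edge) to 1.10 m, y from 0.06 to 0.17 m; origin near the middle of their underside. The arm starts to the left of them, the work is on their right: come round in front, or over the top
- jar: glass jar with a green lid, 69 mm across, 84 mm high, a bystander to leave alone; origin at the centre of its underside
- tape: roll of masking tape lying flat, 104 mm across, 25 mm high, a bystander to leave alone; origin at the centre of its underside
- sanding_block: cork sanding block 66 x 110 x 31 mm, a bystander to leave alone; origin at the centre of its underside
- test_tile: small white cast tile 42 x 52 x 15 mm, a bystander to leave alone; origin at the centre of its underside
- rubber_bowl: dark green rubber mixing bowl, 126 mm across, 71 mm high, a bystander to leave alone; origin at the centre of its underside
Things that resemble listed ones, but are neither listed nor needed, are in the scene too. What is shaped like the lower_half but yellow is not meant.

How it is judged:
On the way, in this order (a step that is already met when the one before it is completed fails the run):
1. the upper half has been drawn out of the open front of the rack (x of upper_half in the frame of rack between -0.25 and -0.095 m), for 0.05 s.
2. the upper half passes over the top of the splash board (z of upper_half in the frame of splash_board above 0.12 m and y of upper_half in the frame of splash_board between -0.06 and 0.06 m and x of upper_half in the frame of splash_board between -0.15 and 0.15 m), for 0.02 s.
At the end, for the whole second after the job is handed in: Fingers hold the upper half still over the rectangular lower half: centres within 8 mm, edges parallel within 6 deg (half turn allowed), level within 4 deg, gap between faces 6 to 25 mm, halves not touching; lower half moved under 6 mm, round one 10 mm, bystanders 15 mm (horizontal distance between upper_half and lower_half below 0.008 m and z of upper_half in the frame of lower_half between 0.046 and 0.065 m and angle between the x axis of upper_half and the x axis of lower_half, either way round below 0.105 rad and angle between upper_half's own z axis and vertical below 0.07 rad and contact force between upper_half and the fingers above 2 N and contact force between upper_half and lower_half below 0.1 N and linear speed of upper_half below 0.015 m/s and distance of lower_half from where it was at the start of the episode below 0.006 m and distance of round_half from where it was at the start of the episode below 0.01 m and distance of each of jar, tape, sanding_block, test_tile, rubber_bowl from where it was at the start of the episode below 0.015 m); the arm keeps its last pose, push and grip.
It fails at once if the upper half touches the lower half (contact force between upper_half and lower_half above 0.5 N).
It fails at once if the upper half touches the splash board (contact force between upper_half and splash_board above 0.5 N).
It fails at once if the arm or fingers hit the splash board (contact force between any of the arm, the fingers and splash_board above 1 N).
It fails at once if a lower half or a bystander is displaced (distance of lower_half from where it was at the start of the episode above 0.01 m or distance of round_half from where it was at the start of the episode above 0.015 m or distance of any of jar, tape, sanding_block, test_tile, rubber_bowl from where it was at the start of the episode above 0.025 m).
It also fails if it takes over 48 s, if anything falls off the work surface, if the arm or the gripper's body presses on something with over 40 N, if the wrist force passes 120 N, or if a joint passes its speed limit or range.

## Robot

A 7-joint arm with a two-finger parallel gripper is mounted at the origin on a cart in front of the work surface, level with it; the furniture and walls round the work are solid. World frame = base frame: x ahead of the robot, y to its left, z up, the work surface at z = 0. Lengths are in m, angles in rad, forces in N, time in s.
With the tool pointing down it reaches from about 0.35 to 0.9 m from the base axis. Payload 8.1 kg.
Tool frame: the origin (TCP) lies midway between the tips of the shut fingers; the grasp point (between the pads) lies 19 mm behind it; z points along the fingers, y is the line along which they close (so a half turn about z gives the same grasp; the last joint's range is limited). The gripper opens to 92 mm and grips with 3 to 60 N. Pads are 19 mm wide; open, the fingers measure 130 mm over their backs; the gripper's body (75 mm by 190 mm) begins 47 mm behind the grasp point.
Start: joints at [1.121, 0.434, 0.025, 1.573, -0.012, 1.134, -0.075], TCP at [0.212, -0.588, 0.227] pointing down, gripper open.
Joint ranges: [-2.62, 2.62], [-0.44, 2.09], [-1.27, 1.32], [0.08, 2.57], [-1.32, 4.46], [0.12, 2], [-2.74, 2.74]. Speed limits (rad/s): [2.22, 2.22, 3.01, 3.01, 3.14, 3.14, 3.14].

## Interface

Orientations are given as a rotation vector (axis times angle).
In Python, from cell import arm gives the robot as it stands.
- The arm moves only by the tool send_rows, never from a script. Its argument "increments" is a list of rows, each a list of 3 entries, a list of its own where there are three numbers: the finger opening in cm, from 0 to 9.18, then the shift along the tool's x, y, z in cm, then the turn, a rotation vector about the tool's x, y, z in rad. A call has 1 to 5 rows; each row shifts and turns the commanded pose from where the row before left it, along the tool's axes as they then stand; what a row does not reach is not made up. A row lasts 1/10 s, in which the tool goes at most 50 mm and 8.59 degrees, less where a joint would pass 70% of its speed; a pose out of reach is approached as far as the arm can. A call is refused whole if a number of a shift passes 5 or a number of a turn 0.15, either way. A call with a gripper value outside its range is refused whole. The fingers move at their own pace and stop on an object; "force" is the grip in N (left out, the last holds). Time passes only in rows, so rows that do not move let the fingers close. It gives the time, the measured TCP pose, the force, the opening and the grip force at its end, in the units of the state.
- arm.observe(): the state, without advancing time (a new reading comes with each control period).
- arm.get_image(name): name is "side" or "top"; returns the picture (400x640x3 uint8, red, green, blue); there is no depth.
- arm.camera_params(name): a dict with "camera_matrix" (3x3 intrinsics, pixels), "k1" (the pictures are not rectified: a ray, as slopes to the right and down, at radius r is drawn at 1 + k1 r^2 times it, then the intrinsics apply), "R" (3x3) and "t" (3): a world point X has camera coordinates R X + t. Camera axes: x right, y down, z forward; pixel columns grow to the right and rows downward; lengths in m; the calibration is good to about 2 mm. A picture is of the moment at which its call begins. camera_params takes no time and is no camera call.
- arm.sign_off(): hands the job in; it is judged then, once.
The state is a dict: "clock": time; "joints": joint angles; "dq": joint speeds; "joint_efforts": joint torques, N m; "position": TCP position; "ee_rot": TCP orientation; "force": force on the tool from outside, world axes, zero at the start; "ft_torque": the same for the moment, N m; "width": opening from 0.0 (shut) to 1.0 (fully open); "gripper_force": force on a finger pad.
Only numpy, scipy, OpenCV 4.12 (cv2) and the standard library are available. Lean on these libraries where they do the work, as an engineer would, in place of code of your own. Each camera call takes 0.05 s, during which the arm holds its last target. There are 200 camera calls.

## Working session

There is one attempt and no reset: what is moved stays moved. The work goes in short steps, Python scripts to look and compute and a tool call to move; the robot and the scene stay as the last step left them, time stands still between calls to the robot, and variables do not carry over. Pictures are saved under pics/ and viewed, at most 10 in all, crops included, and the job is handed in when it is done.

Besides the shell and the picture viewer there is one more tool, called after "Request:" as name(argument=value, ...) on one line, values as JSON. send_rows: Moves the arm, as the interface text tells. Its arguments: {"type":"object","properties":{"increments":{"type":"array"},"force":{"type":"number"}},"required":["increments"]}

```bash
ls; mkdir -p pics; python3 - <<'E'
from cell import arm
import cv2
for n in ("side","top"):
    im=arm.get_image(n); cv2.imwrite(f"pics/{n}0.png",im[:,:,::-1]); p=arm.camera_params(n)
    print(n,p)
print(arm.observe())
E
```

```text
pics
side {'camera_matrix': array([[448.08624337,   0.        , 320.24511021],
       [  0.        , 448.08624337, 210.34523478],
       [  0.        ,   0.        ,   1.        ]]), 'k1': -0.09041117578817336, 'R': array([[-0.20637165,  0.97845509, -0.00603194],
       [ 0.82056562,  0.16970568, -0.54577655],
       [-0.53299419, -0.11758241, -0.83790905]]), 't': array([ 0.09290747, -0.43461738,  1.68883447])}
top {'camera_matrix': array([[403.05137705,   0.        , 316.81943309],
       [  0.        , 403.05137705, 192.81805272],
       [  0.        ,   0.        ,   1.        ]]), 'k1': 0.002380676172410274, 'R': array([[ 0.02840804, -0.99934979,  0.02220303],
       [-0.99715342, -0.0298836 , -0.06922447],
       [ 0.06984297, -0.02017329, -0.997354  ]]), 't': array([-0.01045892,  0.59569637,  1.14553269])}
{'clock': 0.1, 'joints': array([ 1.12141447,  0.43514842,  0.02497964,  1.573976  , -0.01158405,
        1.13397347, -0.07511625]), 'dq': array([-3.30158094e-04, -2.15211551e-03, -2.16828729e-04, -1.53419899e-03,
       -4.74479157e-04,  9.56563008e-05, -6.01067146e-04]), 'joint_efforts': array([ 2.84948037e-03, -6.69129181e+01,  9.88016725e-01, -3.15146005e+01,
       -6.04865653e-02,  3.74612049e-02,  9.92486298e-05]), 'position': array([ 0.2122171 , -0.58740756,  0.22603819]), 'ee_rot': array([-3.09321961e+00, -5.41642521e-01,  5.85312643e-04]), 'force': array([ 0.34969087, -0.12166018,  0.30831609]), 'ft_torque': array([ 0.03140043, -0.01430527, -0.01552518]), 'gripper_force': 0.0, 'width': 0.9996865979360049}
```

View pics/top0.png

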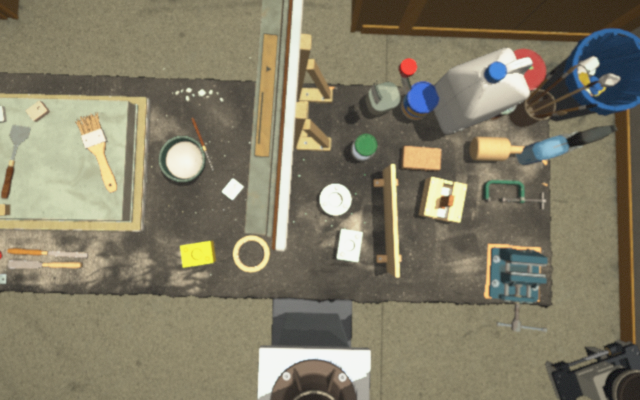

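View pics/side0.png

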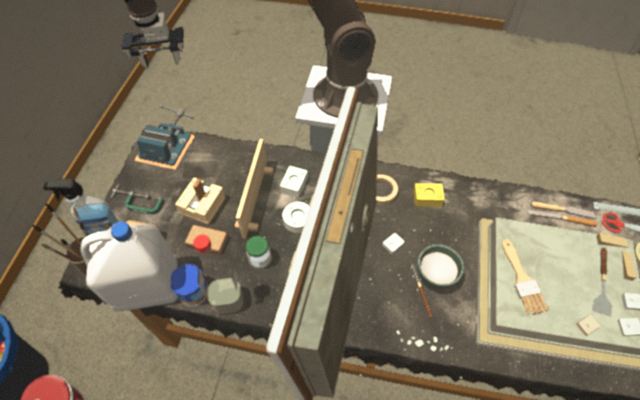

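Top view: candidates for the upper half are the wooden tab in the rack slot at (445,202), the white tab-less rectangular block (348,245), the round one (335,200), and the yellow lookalike (197,254). The upper half is the one in the rack. The lower half is the white rectangular block (348,245), confirmed by its knobs and cavity. Splash board runs (390,165)-(396,275). I'll check both in one close crop.

```bash
cat > h.py <<'E'
import numpy as np, cv2
from cell import arm
def ray(n,uv):
    p=arm.camera_params(n);d=cv2.undistortPoints(np.array([[uv]],float),p["camera_matrix"],np.array([p["k1"],0,0,0.]))[0,0]
    R=p["R"];return -R.T@p["t"],R.T@np.r_[d,1]
def plane(n,uv,z):
    c,d=ray(n,uv);return c+d*(z-c[2])/d[2]
def proj(n,X):
    p=arm.camera_params(n);return cv2.projectPoints(np.array([X],float),cv2.Rodrigues(p["R"])[0],p["t"],p["camera_matrix"],np.array([p["k1"],0,0,0.]))[0][0,0]
def two(a,b):
    (c1,d1),(c2,d2)=ray("top",a),ray("side",b)
    s=np.linalg.lstsq(np.c_[d1,-d2],c2-c1,rcond=None)[0];A=c1+s[0]*d1;B=c2+s[1]*d2
    return (A+B)/2,np.linalg.norm(A-B)
def show(name,crops):
    o=[]
    for im,(x,y,w,h),k in crops:
        o.append(cv2.resize(im[y:y+h,x:x+w],None,fx=k,fy=k,interpolation=cv2.INTER_CUBIC))
    H=max(i.shape[0] for i in o)
    cv2.imwrite(name,np.hstack([cv2.copyMakeBorder(i,0,H-i.shape[0],0,0,0) for i in o])[:,:,::-1])
E
python3 - <<'E'
from h import *
t=cv2.imread("pics/top0.png")[:,:,::-1];s=cv2.imread("pics/side0.png")[:,:,::-1]
show("pics/c1.png",[(t,(310,155,160,130),5)])
show("pics/c2.png",[(s,(170,130,160,110),5)])
E
```

```text
(no output)
```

View pics/c1.png

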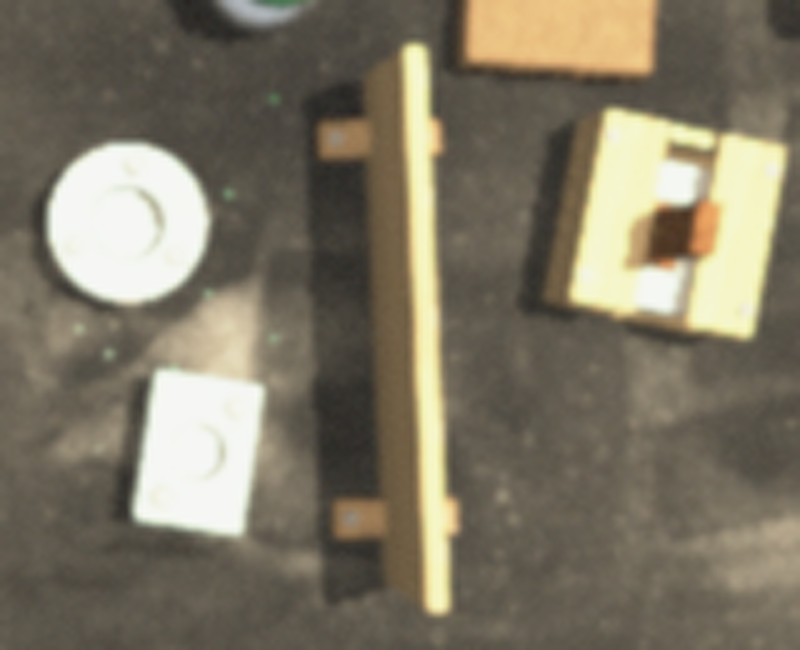

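View pics/c2.png

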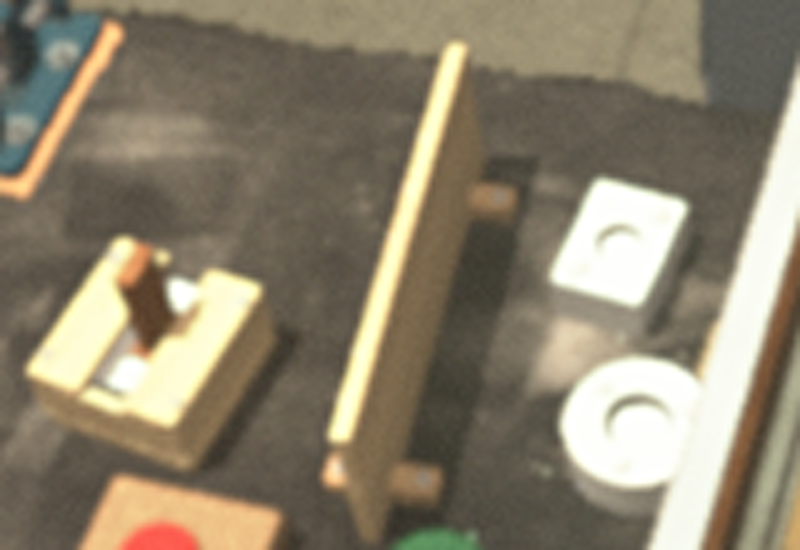

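```bash
python3 - <<'E'
from h import *
T=lambda u,v:((u+.5)/5-.5+310,(v+.5)/5-.5+155)
S=lambda u,v:((u+.5)/5-.5+170,(v+.5)/5-.5+130)
r=lambda a:np.round(a,4)
def quad(name,n,pts,z):
    P=np.array([plane(n,p,z)[:2] for p in pts]);a=P[1]-P[0]
    print(name,n,"c",r(P.mean(0)),"sides",r([np.linalg.norm(P[i]-P[(i+1)%4]) for i in range(4)]),"dirs",r([np.degrees(np.arctan2(*(P[(i+1)%4]-P[i])[::-1])) for i in range(4)]))
quad("rack","top",[T(612,108),T(786,146),T(752,338),T(568,302)],.058)
quad("rack","side",[S(122,236),S(262,284),S(178,425),S(28,373)],.058)
quad("low","top",[T(155,368),T(265,384),T(244,535),T(132,520)],.04)
quad("low","side",[S(601,178),S(691,208),S(637,305),S(551,277)],.04)
for p in [T(415,45),T(437,612)]: print("board",r(plane("top",p,.12)))
for p in [S(456,44),S(340,440)]: print("board side",r(plane("side",p,.12)))
print("tab",r(plane("top",T(705,229),.118)),r(plane("side",S(136,260),.118)),two(T(705,229),S(136,260)))
# slot edges
for p in [T(668,140),T(718,150),T(636,310),T(688,322)]: print("slot",r(plane("top",p,.058)))
t=cv2.imread("pics/top0.png");s=cv2.imread("pics/side0.png")
for n,im,(x,y,w,h) in (("top",t,(325,222,45,50)),("side",s,(277,162,38,32))):
    c=im[y:y+h,x:x+w].astype(int); m=(c.min(2)>(200 if n=="top" else 215)).astype(np.uint8)
    k=max(cv2.findContours(m,0,2)[0],key=cv2.contourArea); 
    b=cv2.boxPoints(cv2.minAreaRect(k))+[x,y]; quad("mask",n,[tuple(q) for q in b],.04)
E
```

```text
rack top c [ 0.5859 -0.3553] sides [0.1009 0.1105 0.1055 0.1128] dirs [-100.6007  170.1131   80.6185  -12.2358]
rack side c [ 0.5842 -0.3526] sides [0.102  0.1107 0.1053 0.1125] dirs [ 79.8152  -8.2547 -99.2035 170.0342]
low top c [ 0.4497 -0.0889] sides [0.0631 0.0857 0.0638 0.0863] dirs [-96.6305 173.2086  83.9612  -7.2524]
low side c [ 0.448  -0.0869] sides [0.064  0.0832 0.0592 0.0846] dirs [ 78.8758 -11.1258 -99.9032 172.1916]
board [ 0.6731 -0.1912  0.12  ]
board [ 0.3741 -0.2074  0.12  ]
board side [ 0.3748 -0.2075  0.12  ]
board side [ 0.6733 -0.1889  0.12  ]
tab [ 0.5794 -0.3484  0.118 ] [ 0.5759 -0.3483  0.118 ] (array([ 0.57899906, -0.34635817,  0.12271688]), np.float64(0.0007746767167296646))
slot [ 0.6328 -0.3485  0.058 ]
slot [ 0.628  -0.3769  0.058 ]
slot [ 0.5363 -0.331   0.058 ]
slot [ 0.5304 -0.3604  0.058 ]
mask top c [ 0.4503 -0.0889] sides [0.0859 0.0615 0.0859 0.0612] dirs [ -8.1189 -97.8118 171.657   82.145 ]
mask side c [ 0.4475 -0.0884] sides [0.0926 0.0646 0.091  0.0622] dirs [ 174.7285   72.4954   -6.5813 -106.4825]
```

Rack centre ≈ (0.585, -0.354) with yaw -10°; its sides measure 103 × 111 mm against the given 104 × 110. Tab top ≈ (0.578, -0.348), z 0.12 by two views against 0.118 expected. Lower half ≈ (0.449, -0.088), yaw ≈ -7.5°. I'll rise and turn first.

Request:
send_rows(increments=[[9.18,[0,0,-1],[0,0,0.104]],[9.18,[0,0,-1],[0,0,0.104]],[9.18,[0,0,-1],[0,0,0.104]],[9.18,[0,0,-1],[0,0,0.104]],[9.18,[0,0,-1],[0,0,0.104]]], force=35)

```text
clock: 0.6
position: [0.2123, -0.5875, 0.2767]
ee_rot: [-3.128, 0.278, 0.001]
force: [0.2, 0.3, -0.4]
width: 1.003
gripper_force: 0.0
```

```bash
cat >> h.py <<'E'
from scipy.spatial.transform import Rotation as Ro
def delta(pos,yaw):
    o=arm.observe();C=Ro.from_rotvec(o["ee_rot"]);y=np.radians(yaw)
    G=Ro.from_matrix(np.array([[np.cos(y),np.sin(y),0],[np.sin(y),-np.cos(y),0],[0,0,-1]]))
    print("clk",round(o["clock"],2),"pos",np.round(o["position"],4),"F",np.round(o["force"],1),"w",round(o["width"],3),"g",round(o["gripper_force"],1))
    print("tool shift cm",np.round(C.inv().apply(np.array(pos)-o["position"])*100,2),"turn",np.round((C.inv()*G).as_rotvec(),3), "q",np.round(o["joints"],2))
E
python3 -c "
from h import *
delta((.578,-.348,.2),-10)"
```

```text
clk 0.6 pos [ 0.2123 -0.5875  0.2767] F [ 0.2  0.3 -0.4] w 1.003 g 0.0
tool shift cm [ 31.77 -30.03   7.67] turn [-0.001  0.001 -0.003] q [ 1.04  0.4   0.15  1.51 -0.06  1.24 -0.56]
```

Request:
send_rows(increments=[[9.18,[3.2,-3,0],[0,0,0]],[9.18,[3.2,-3,0],[0,0,0]],[9.18,[3.2,-3,0],[0,0,0]],[9.18,[3.2,-3,0],[0,0,0]],[9.18,[3.2,-3,0],[0,0,0]]])

```text
clock: 1.1
position: [0.397, -0.4663, 0.2764]
ee_rot: [-3.129, 0.272, 0.001]
force: [0.6, -0.3, 0.1]
width: 0.997
gripper_force: 0.0
```

Request:
send_rows(increments=[[9.18,[3.2,-3,1],[0,0,0]],[9.18,[3.2,-3,1],[0,0,0]],[9.18,[3.2,-3,1.5],[0,0,0]],[9.18,[3.2,-3,1.5],[0,0,0]],[9.18,[3,-3,1.5],[0,0,0]]])

```text
clock: 1.6
position: [0.5787, -0.3458, 0.2107]
ee_rot: [-3.13, 0.272, 0.001]
force: [0.0, -1.1, -0.1]
width: 1.001
gripper_force: 0.0
```

Request:
send_rows(increments=[[9.18,[0,0,0.5],[0,0,0]],[9.18,[0,0,0.5],[0,0,0]]])

```text
clock: 1.8
position: [0.5779, -0.3456, 0.2003]
ee_rot: [-3.129, 0.267, 0.003]
force: [-1.0, -1.5, 0.5]
width: 0.999
gripper_force: 0.0
```

```bash
python3 -c "
from h import *
delta((.578,-.348,.072),-10)
t=arm.get_image('top');s=arm.get_image('side')
show('pics/c3.png',[(t,(400,140,90,100),4),(s,(140,110,110,120),4)])
o=arm.observe()['position'];print(proj('top',o),proj('side',o))
"
```

```text
clk 1.8 pos [ 0.5779 -0.3456  0.2003] F [-1.  -1.5  0.5] w 0.999 g 0.0
tool shift cm [ 0.08  0.24 12.83] turn [-0.001  0.002  0.004] q [ 0.44  0.53  0.03  1.47 -0.01  1.13 -1.27]
[462.32025996 200.07292539] [190.05276954 164.08793356]
```

View pics/c3.png

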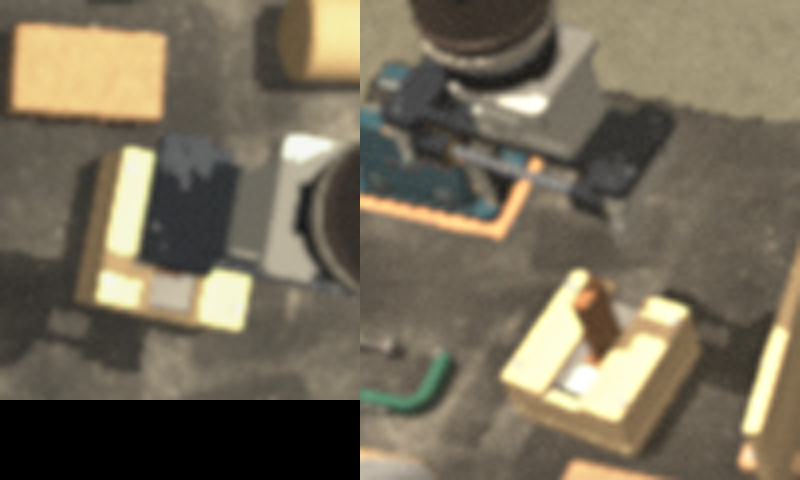

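The crop shows the tab at side-crop (590,295), under the open gripper, with the fingertip near the pixel the TCP projects to. Nothing is in the way, so I descend.

Request:
send_rows(increments=[[9.18,[0.1,0.25,3.5],[0,0,0]],[9.18,[0,0,3.5],[0,0,0]],[9.18,[0,0,3],[0,0,0]],[9.18,[0,0,2],[0,0,0]],[9.18,[0,0,0.8],[0,0,0]]])

```text
clock: 2.4
position: [0.5757, -0.3509, 0.0721]
ee_rot: [-3.129, 0.276, 0.004]
force: [0.3, -0.7, -0.4]
width: 1.001
gripper_force: 0.0
```

```bash
python3 -c "
from h import *
delta((.578,-.348,.072),-10)"
```

```text
clk 2.4 pos [ 0.5757 -0.3509  0.0721] F [ 0.3 -0.7 -0.4] w 1.001 g 0.0
tool shift cm [ 0.18 -0.33  0.01] turn [-0.     0.003 -0.001] q [ 0.46  0.66  0.02  1.6  -0.01  0.89 -1.27]
```

Request:
send_rows(increments=[[5,[0.2,-0.2,0],[0,0,0]],[3,[0,0,0],[0,0,0]],[1,[0,0,0],[0,0,0]],[0,[0,0,0],[0,0,0]],[0,[0,0,0],[0,0,0]]])

```text
clock: 2.9
position: [0.5806, -0.3484, 0.0745]
ee_rot: [3.129, -0.272, 0.002]
force: [0.1, 0.6, 0.5]
width: 0.614
gripper_force: 0.0
```

Request:
send_rows(increments=[[0,[0,0,0],[0,0,0]],[0,[0,0,0],[0,0,0]],[0,[0,0,0],[0,0,0]],[0,[0,0,0],[0,0,0]],[0,[0,0,0],[0,0,0]]])

```text
clock: 3.4
position: [0.5803, -0.3482, 0.0737]
ee_rot: [3.13, -0.272, 0.0]
force: [-0.7, -0.4, -0.1]
width: 0.177
gripper_force: 0.6
```

```bash
python3 -c "
from h import *
delta((.578,-.348,.072),-10)"
```

```text
clk 3.4 pos [ 0.5803 -0.3482  0.0737] F [-0.7 -0.4 -0.1] w 0.177 g 0.6
tool shift cm [-0.23  0.02  0.17] turn [ 0.    -0.     0.001] q [ 0.45  0.66  0.02  1.59 -0.01  0.89 -1.27]
```

Request:
send_rows(increments=[[0,[0,0,0],[0,0,0]],[0,[0,0,0],[0,0,0]],[0,[0,0,0],[0,0,0]],[0,[0,0,-0.2],[0,0,0]],[0,[0,0,-0.2],[0,0,0]]])

```text
clock: 3.9
position: [0.5802, -0.3481, 0.0778]
ee_rot: [-3.13, 0.272, 0.0]
force: [1.0, 0.1, -2.3]
width: 0.151
gripper_force: 35.0
```

```bash
python3 -c "
from h import *
delta((.467,-.333,.076),-10)"
```

```text
clk 3.9 pos [ 0.5802 -0.3481  0.0778] F [ 1.   0.1 -2.3] w 0.151 g 35.0
tool shift cm [-11.41   0.47   0.18] turn [-0.     0.     0.001] q [ 0.45  0.65  0.02  1.59 -0.01  0.9  -1.27]
```

Request:
send_rows(increments=[[0,[-1.5,0.05,0],[0,0,0]],[0,[-2.5,0.1,0],[0,0,0]],[0,[-2.5,0.05,0],[0,0,0]],[0,[-2.5,0.05,0],[0,0,0]],[0,[-2.5,0.05,0],[0,0,0]]])

```text
clock: 4.4
position: [0.4656, -0.3312, 0.0781]
ee_rot: [3.129, -0.272, 0.001]
force: [0.0, 0.1, -1.5]
width: 0.151
gripper_force: 35.0
```

Request:
send_rows(increments=[[0,[-1.5,0,0],[0,0,0]],[0,[-0.5,0,0],[0,0,0]],[0,[0,0,0],[0,0,0]]])

```text
clock: 4.7
position: [0.4467, -0.3281, 0.0781]
ee_rot: [3.129, -0.273, 0.001]
force: [0.0, -0.4, -2.2]
width: 0.149
gripper_force: 35.0
```

```bash
python3 -c "
from h import *
delta((.450,-.330,.22),-8)
t=arm.get_image('top');s=arm.get_image('side')
show('pics/c4.png',[(t,(310,160,170,130),2.3),(s,(150,90,170,130),2.3)])
"
```

```text
clk 4.7 pos [ 0.4467 -0.3281  0.0781] F [ 0.  -0.4 -2.2] w 0.149 g 35.0
tool shift cm [  0.37   0.14 -14.19] turn [ 0.    -0.001 -0.034] q [ 0.53  0.49  0.01  1.91 -0.    0.74 -1.2 ]
```

View pics/c4.png

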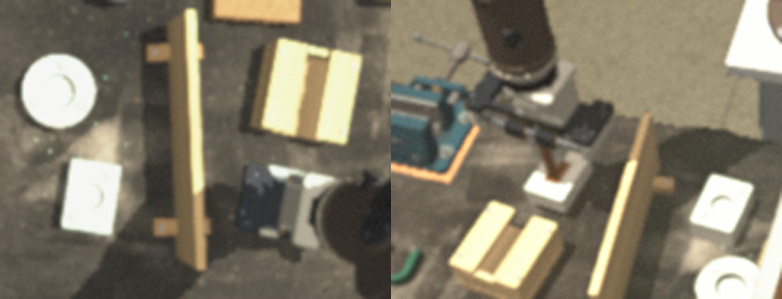

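The upper half is out of the rack: side crop (560,185), held level, with the board still to its right at (625,210) and the slot empty. I lift.

Request:
send_rows(increments=[[0,[0,0,-2],[0,0,-0.012]],[0,[0,0,-3.5],[0,0,-0.011]],[0,[0,0,-4],[0,0,-0.011]],[0,[0,0,-4],[0,0,0]],[0,[0,0,-2],[0,0,0]]])

```text
clock: 5.3
position: [0.4491, -0.3285, 0.2366]
ee_rot: [3.132, -0.217, 0.008]
force: [0.2, -0.8, -1.1]
width: 0.152
gripper_force: 35.0
```

```bash
python3 -c "
from h import *
delta((.450,-.088,.23),-7.5)"
```

```text
clk 5.3 pos [ 0.4491 -0.3285  0.2366] F [ 0.2 -0.8 -1.1] w 0.152 g 35.0
tool shift cm [ -3.23 -23.83   0.6 ] turn [ 0.002 -0.005 -0.007] q [ 0.53  0.31  0.01  1.73 -0.    1.09 -1.17]
```

Request:
send_rows(increments=[[0,[-0.3,-2.5,0],[0,0,0]],[0,[-0.5,-3.5,0],[0,0,0]],[0,[-0.5,-3.5,0],[0,0,0]],[0,[-0.5,-3.5,0],[0,0,0]],[0,[-0.5,-3.5,0],[0,0,0]]])

```text
clock: 5.8
position: [0.4478, -0.1596, 0.233]
ee_rot: [3.134, -0.217, 0.002]
force: [1.9, 0.2, -1.9]
width: 0.15
gripper_force: 35.0
```

Request:
send_rows(increments=[[0,[-0.5,-3,0],[0,0,0]],[0,[-0.3,-2.5,0],[0,0,0]],[0,[-0.1,-1.5,0],[0,0,0]],[0,[0,0,0],[0,0,0]],[0,[0,0,0],[0,0,0]]])

```text
clock: 6.3
position: [0.4484, -0.0907, 0.2329]
ee_rot: [3.134, -0.217, 0.001]
force: [0.4, 0.3, -1.5]
width: 0.151
gripper_force: 35.0
```

```bash
python3 -c "
from h import *
delta((.449,-.088,.135),-7.5)"
```

```text
clk 6.3 pos [ 0.4484 -0.0907  0.2329] F [ 0.4  0.3 -1.5] w 0.151 g 35.0
tool shift cm [ 0.02 -0.28  9.79] turn [ 0.    -0.001 -0.007] q [ 0.2   0.16 -0.14  1.94  0.03  1.03 -1.66]
```

Request:
send_rows(increments=[[0,[0,-0.2,2],[0,0,-0.007]],[0,[0,0,3],[0,0,0]],[0,[0,0,2.5],[0,0,0]],[0,[0,0,1.5],[0,0,0]],[0,[0,0,0],[0,0,0]]])

```text
clock: 6.8
position: [0.4467, -0.0897, 0.1409]
ee_rot: [3.134, -0.21, -0.006]
force: [-0.2, -0.0, -1.9]
width: 0.148
gripper_force: 35.0
```

```bash
python3 -c "
from h import *
delta((.449,-.088,.117),-7.5)
s=arm.get_image('side');t=arm.get_image('top')
cv2.imwrite('pics/s5raw.png',s[:,:,::-1])
show('pics/c5.png',[(s,(260,130,80,75),7),(t,(310,210,60,60),4)])
"
```

```text
clk 6.8 pos [ 0.4467 -0.0897  0.1409] F [-0.2 -0.  -1.9] w 0.148 g 35.0
tool shift cm [ 0.21 -0.2   2.39] turn [ 0.     0.004 -0.003] q [ 0.2   0.27 -0.14  2.07  0.05  0.81 -1.68]
```

View pics/c5.png

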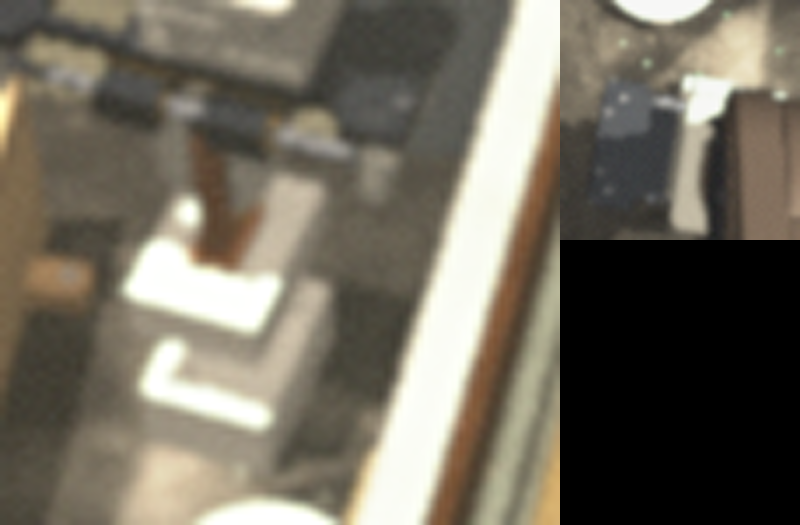

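The side crop shows the held block's top face, with far corners at (125,292) and (255,333) and near-right (322,182). Below it is the lower half, with far corners (143,390), (267,428) and near-right (330,280). I compare them in world coordinates.

```bash
python3 - <<'E'
from h import *
S=lambda u,v:((u+.5)/7-.5+260,(v+.5)/7-.5+130)
for nm,z,pts in (("up",.107,[(125,292),(255,333),(322,182)]),("low",.04,[(143,390),(267,428),(330,280)])):
    P=np.array([plane("side",S(*p),z)[:2] for p in pts]); 
    a=P[0]-P[1];b=P[1]-P[2]
    print(nm,P.round(4).tolist(),"c",((P[0]+P[2])/2).round(4),"len",np.linalg.norm(a).round(4),np.linalg.norm(b).round(4),"yaw",np.degrees(np.arctan2(a[1],a[0]))-90,np.degrees(np.arctan2(b[1],b[0])))
# edge fit on bright mask, sunlit strip's far edge
im=cv2.imread("pics/s5raw.png").min(2)
for nm,z,c in (("up",.107,range(280,295)),("low",.04,range(283,297))):
    pts=[]
    for u in c:
        v0=int(130+(292+(u-260-18)*7*.315)/7) if nm=="up" else int(130+(395+(u-260-20.5)*7*.31)/7)
        col=im[v0-5:v0+8,u].astype(int); g=np.diff(col); i=np.argmin(g); pts.append(plane("side",(u,v0-5+i+.5),z)[:2])
    P=np.array(pts); k=np.polyfit(P[:,1],P[:,0],1); print(nm,"edge yaw",np.degrees(-np.arctan(k[0])),"x at y=-.089:",np.polyval(k,-.089),"res",np.std(P[:,0]-np.polyval(k,P[:,1])))
E
```

```text
up [[0.4824, -0.1253], [0.4927, -0.0648], [0.4049, -0.0555]] c [ 0.4437 -0.0904] len 0.0614 0.0883 yaw -189.7244504104483 -6.03755287922303
low [[0.4852, -0.122], [0.4944, -0.0624], [0.407, -0.0535]] c [ 0.4461 -0.0878] len 0.0604 0.0879 yaw -188.76259685212273 -5.787812468615426
up edge yaw -8.633726867873792 x at y=-.089: 0.4896617851367338 res 0.0009728875608403751
low edge yaw -8.109637430731901 x at y=-.089: 0.4924401754512294 res 0.001025708954250826
```

Request:
send_rows(increments=[[0,[0.2,-0.25,0],[0,0,0]],[0,[0,0,1],[0,0,0]],[0,[0,0,0.8],[0,0,0]],[0,[0,0,0.4],[0,0,0]],[0,[0,0,0],[0,0,0]]])

```text
clock: 7.4
position: [0.4497, -0.0864, 0.1199]
ee_rot: [3.135, -0.208, -0.002]
force: [-0.7, 0.4, -1.5]
width: 0.152
gripper_force: 35.0
```

Request:
send_rows(increments=[[0,[0,0,0],[0,0,0]],[0,[0,0,0],[0,0,0]]])

```text
clock: 7.6
position: [0.4505, -0.0865, 0.1209]
ee_rot: [3.135, -0.208, 0.001]
force: [0.6, 0.0, -2.3]
width: 0.152
gripper_force: 35.0
```

```bash
python3 -c "
from h import *
delta((.449,-.087,.117),-7.7)
s=arm.get_image('side')
show('pics/c6.png',[(s,(265,140,70,65),8)])
"
```

```text
clk 7.6 pos [ 0.4505 -0.0865  0.1209] F [ 0.6  0.  -2.3] w 0.152 g 35.0
tool shift cm [-0.14  0.07  0.39] turn [ 0.    -0.     0.002] q [ 0.19  0.31 -0.14  2.08  0.06  0.75 -1.69]
```

View pics/c6.png

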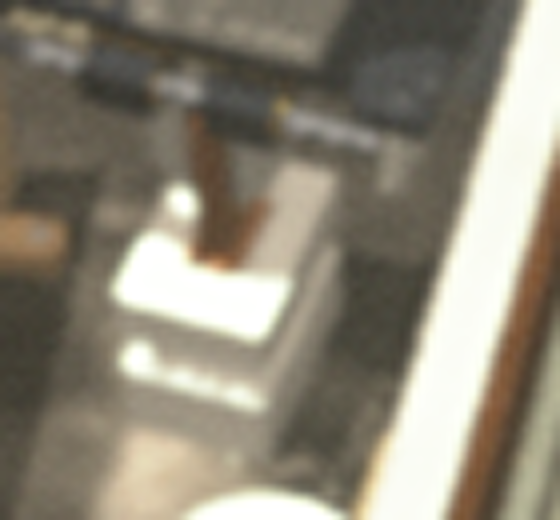

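The side crop shows the blocks stacked with a clear gap: upper far corners (112,293) and (262,340), lower far corners (118,370) and (266,411). A small correction is left.

Request:
send_rows(increments=[[0,[-0.1,0,0.15],[0,0,0]],[0,[0,0,0.15],[0,0,0]],[0,[0,0,0],[0,0,0]],[0,[0,0,0],[0,0,0]],[0,[0,0,0],[0,0,0]]])

```text
clock: 8.15
position: [0.4493, -0.0863, 0.1177]
ee_rot: [3.135, -0.208, -0.0]
force: [0.5, 0.1, -2.5]
width: 0.151
gripper_force: 35.0
```

```bash
python3 - <<'E'
from h import *
S=lambda u,v:((u+.5)/8-.5+265,(v+.5)/8-.5+140)
for z,pts in ((.086,[(112,293),(262,340)]),(.04,[(118,370),(266,411)])):
    P=np.array([plane("side",S(*p),z)[:2] for p in pts]);print(P.round(4).tolist(),P.mean(0).round(4))
delta((.449,-.087,.117),-7.7)
s=arm.get_image('side');show('pics/c7.png',[(s,(265,140,70,65),8)])
delta((.449,-.087,.117),-7.7)
E
```

```text
[[0.4846, -0.1229], [0.4948, -0.0612]] [ 0.4897 -0.0921]
[[0.4877, -0.1236], [0.4952, -0.0619]] [ 0.4914 -0.0927]
clk 8.15 pos [ 0.4493 -0.0863  0.1177] F [ 0.5  0.1 -2.5] w 0.151 g 35.0
tool shift cm [-0.02  0.07  0.07] turn [0.    0.    0.002] q [ 0.19  0.31 -0.14  2.09  0.06  0.75 -1.7 ]
clk 8.2 pos [ 0.4493 -0.0863  0.1177] F [-0.2 -0.3 -2.2] w 0.153 g 35.0
tool shift cm [-0.02  0.07  0.07] turn [ 0.    -0.     0.002] q [ 0.19  0.31 -0.14  2.09  0.06  0.75 -1.7 ]
```

View pics/c7.png

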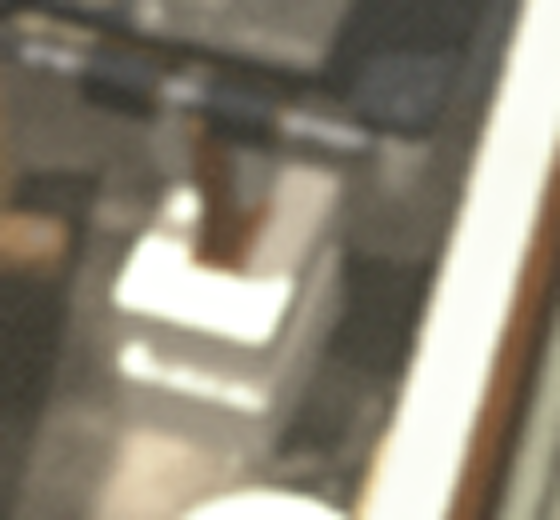

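The far corners of the two halves match within about 3 mm and the gap is about 16 mm; the block is level and still. I hand in.

```bash
python3 -c "
from cell import arm
print(arm.sign_off())"
```

```text
the job is handed in; nothing more can be done
None
```

I handed the job in at 8.2 s with the upper half still held over the rectangular lower half, about 16 mm above it and lined up within about 3 mm by the side camera; the sign-off did not report whether it passed.

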